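# Interleave and stack the next driver module in its carrier

### The job

One finished white driver module already lies in the black packing carrier. Lay the pink separator sheet flat on top of it, centred and square so that it covers the module, let go of it, and then stack the other white module on the sheet, right side up and lined up with the module below (either end may lead). Set the module down gently rather than dropping it, and leave the jar, the blue bin and the screwdriver alone.

Things in the scene. Friction and masses are not known exactly. Their poses are not given: they have to be found in the camera images.
- carrier: Black plastic packing carrier, fixed to the bench: base plate 192 (x) x 90 (y) x 15 mm thick, with an upright end stop at each x end (8 mm thick, 50 mm wide, top 60 mm above the bench, 168 mm clear between them); both long sides are open. Origin: centre of its underside, on the bench. x is along its length, z up.
- stand: Narrow low aluminium stand, fixed to the bench, 124 x 40 mm at its foot, 120 x 36 mm at its top, 25 mm high, on which the pink sheet waits. Origin: centre of its underside. x is along its length.
- sheet: Stiff flat pink antistatic separator sheet, 146 (x) x 62 (y) x 6 mm thick, 50 g, lying on the stand, overhanging it all round. Origin: centre of its underside. x is along its length.
- sheet_mid (a point): Centre of the pink sheet, 3 mm above its underside; axes as the sheet's.
- lower_module: White plastic driver module, a flat rectangular case 130 (x) x 50 (y) x 20 mm high with a green circuit board sunk inside its 4 mm rim, about 220 g; this one lies loose in the carrier, on its 15 mm base, clear of the end stops. Origin: centre of its underside. x is along its length, z up out of the open face.
- next_module: A second, identical white driver module (130 x 50 x 20 mm), lying on the bench, open face up. Origin: centre of its underside. x is along its length, z up.
- jar: Bystander: yellow jar with black cap, 52 mm across, 60 mm tall, standing on the bench. Origin: centre of its underside.
- bin: Bystander: empty blue parts bin, 90 x 120 x 50 mm, open on top. Origin: centre of its underside.
- screwdriver: Bystander: orange-handled screwdriver, 190 mm long, lying on the bench along its x. Origin: on the bench side, midway along it.

How it is judged:
On the way:
1. the pink sheet lies flat, centred and square on the module in the carrier, let go, with no module on it yet (x of sheet_mid in the frame of lower_module between -0.012 and 0.012 m and y of sheet_mid in the frame of lower_module between -0.012 and 0.012 m and z of sheet_mid in the frame of lower_module between 0.02 and 0.026 m and angle between the x axis of sheet and the x axis of lower_module, either way round below 0.15 rad and angle between the z axis of sheet and the z axis of lower_module, either way round below 0.05 rad and contact force between the fingers and sheet below 0.1 N and contact force between next_module and sheet below 0.05 N), for 0.2 s.
At the end, for the whole second after the job is handed in: First module flat on the carrier base within 20 mm of its centre and 0.2 rad; sheet flat on it within 12 mm each way and 0.15 rad; second module resting on the sheet, right side up, within 12 mm each way and 0.15 rad of the first (either end leading); all at rest (x of lower_module in the frame of carrier between -0.02 and 0.02 m and y of lower_module in the frame of carrier between -0.02 and 0.02 m and z of lower_module in the frame of carrier between 0.012 and 0.018 m and angle between the x axis of lower_module and the x axis of carrier, either way round below 0.2 rad and x of sheet_mid in the frame of lower_module between -0.012 and 0.012 m and y of sheet_mid in the frame of lower_module between -0.012 and 0.012 m and z of sheet_mid in the frame of lower_module between 0.02 and 0.026 m and angle between the x axis of each of sheet, next_module and the x axis of lower_module, either way round below 0.15 rad and angle between the z axis of sheet and the z axis of lower_module, either way round below 0.05 rad and x of next_module in the frame of lower_module between -0.012 and 0.012 m and y of next_module in the frame of lower_module between -0.012 and 0.012 m and z of next_module in the frame of lower_module between 0.023 and 0.029 m and angle between next_module's own z axis and vertical below 0.06 rad and linear speed of each of lower_module, sheet, next_module below 0.02 m/s); the robot touches nothing.
It fails at once if a module is dropped (falls freely faster than 0.5 m/s, about 13 mm of fall) ((linear speed of next_module above 0.5 m/s and contact force between the fingers and next_module below 0.05 N) or (linear speed of lower_module above 0.5 m/s and contact force between the fingers and lower_module below 0.05 N)).
It fails at once if the jar is moved more than 30 mm (distance of jar from where it was at the start of the episode above 0.03 m).
It fails at once if the bin is moved more than 30 mm (distance of bin from where it was at the start of the episode above 0.03 m).
It fails at once if the screwdriver is moved more than 30 mm (distance of screwdriver from where it was at the start of the episode above 0.03 m).
It also fails if it takes over 70 s, if anything falls off the work surface, if the arm or the gripper's body presses on something with over 40 N, if the wrist force passes 120 N, or if a joint passes its speed limit or range.

### The arm

A 6-joint arm with a two-finger parallel gripper is mounted at the origin on the work surface. World frame = base frame: x ahead of the robot, y to its left, z up, the work surface at z = 0. Lengths are in m, angles in rad, forces in N, time in s.
With the tool pointing down it reaches from about 0.325 to 0.9 m from the base axis. Payload 6.1 kg.
Tool frame: the origin (TCP) lies midway between the tips of the shut fingers; the grasp point (between the pads) lies 19 mm behind it; z points along the fingers, y is the line along which they close (so a half turn about z gives the same grasp; the last joint's range is limited). The gripper opens to 87 mm and grips with 3 to 60 N. Pads are 19 mm wide; open, the fingers measure 117 mm over their backs; the gripper's body (75 mm by 190 mm) begins 51 mm behind the grasp point.
Start: joints at [-0.126, 0.22, 1.526, -0, 1.395, -0.126], TCP at [0.625, -0, 0.223] pointing down, gripper open.
Joint ranges: [-2.98, 2.98], [-0.91, 2.08], [0.09, 2.57], [-1.24, 4.39], [0.2, 2.65], [-2.68, 2.68]. Speed limits (rad/s): [2.57, 2.57, 3.01, 3.14, 3.14, 3.14].

### API

Orientations are given as a rotation vector (axis times angle).
In Python, from cell import manip, cams, order gives the robot as it stands.
- The arm moves only by the tool drive_tool, never from a script. Its argument "steps" is a list of rows, each a list of 5 numbers: the opening, from 0 (shut) to 1 (fully open), then the shift along the world's x, y, z in units of 30 mm (1.0 is 30 mm), then the turn about the world's z in rad. A call has 1 to 12 rows; each row is the pose to reach, as a shift and turn from the pose commanded when the call began; what a row does not reach only later rows make up. A row lasts 1/10 s, in which the tool goes at most 50 mm and 8.59 degrees, less where a joint would pass 70% of its speed; a pose out of reach is approached as far as the arm can. A call with a gripper value outside its range is refused whole. The fingers move at their own pace and stop on an object; "newtons" is the grip in N (left out, the last holds). Time passes only in rows, so rows that repeat a pose let the fingers close. It gives the time, the measured TCP pose, the force, the opening and the grip force at its end, in the units of the state.
- manip.sense(): the state, without advancing time (a new reading comes with each control period).
- cams.snapshot(name): name is "scene" or "side" or "wrist"; returns a dict with "frame" (384x512x3 uint8, blue, green, red), "z_map" (384x512 float32, m along the optical axis (not along the pixel's ray), 0 where there is no reading), "K" (3x3 intrinsics, pixels), "R" (3x3) and "t" (3): a world point X has camera coordinates R X + t. Camera axes: x right, y down, z forward; pixel columns grow to the right and rows downward; lengths in m; the calibration is good to about 2 mm. A picture is of the moment at which its call begins.
- order.hand_in(): hands the job in; it is judged then, once.
The state is a dict: "time_s": time; "qpos": joint angles; "joint_vel": joint speeds; "joint_efforts": joint torques, N m; "ee_pos": TCP position; "eef_rot": TCP orientation; "ft_force": force on the tool from outside, world axes, zero at the start; "moment": the same for the moment, N m; "finger_gap": finger opening in m; "grip_force": force on a finger pad.
Only numpy, scipy, OpenCV 4.12 (cv2) and the standard library are available. Lean on these libraries where they do the work, as an engineer would, in place of code of your own. Each camera call takes 0.05 s, during which the arm holds its last target. There are 200 camera calls.

## Working session

There is one attempt and no reset: what is moved stays moved. The work goes in short steps, Python scripts to look and compute and a tool call to move; the robot and the scene stay as the last step left them, time stands still between calls to the robot, and variables do not carry over. Pictures are saved under pics/ and viewed, at most 10 in all, crops included, and the job is handed in when it is done.

Besides the shell and the picture viewer there is one more tool, called after ">>>" as name(argument=value, ...), one argument or row to a line, values as JSON. drive_tool: Moves the arm, as the interface text tells. Its arguments: {"type":"object","properties":{"steps":{"type":"array"},"newtons":{"type":"number"}},"required":["steps"]}

```bash
mkdir -p pics; ls; cat > h.py <<'E'
import numpy as np, cv2
from cell import manip, cams, order
def snap(n):
    s=cams.snapshot(n); return s
def cloud(s):
    z=s["z_map"]; K=s["K"]; v,u=np.mgrid[:z.shape[0],:z.shape[1]]
    c=np.stack([(u-K[0,2])*z/K[0,0],(v-K[1,2])*z/K[1,1],z],-1)
    P=(c-s["t"])@s["R"]; P[z<=0]=np.nan
    return P
E
python3 - <<'E'
from h import *
st=manip.sense(); print({k:np.round(v,3) for k,v in st.items()})
ims=[]
for n in("scene","side"):
    s=snap(n); np.savez(f"{n}0.npz",**s); cv2.imwrite(f"pics/{n}0.png",cv2.resize(s["frame"],(800,600),interpolation=cv2.INTER_CUBIC))
    print(n,np.round(-s["R"].T@s["t"],3),np.round(s["R"],2).tolist())
E
```

```text
pics
{'time_s': np.float64(0.0), 'qpos': array([-0.126,  0.221,  1.528, -0.   ,  1.395, -0.126]), 'joint_vel': array([ 0.001,  0.001, -0.001,  0.002,  0.001, -0.001]), 'joint_efforts': array([ -0.   , -49.461, -38.738,   0.07 ,   0.057,  -0.   ]), 'ee_pos': array([0.624, 0.   , 0.221]), 'eef_rot': array([-2.22e+00, -2.22e+00,  2.00e-03]), 'ft_force': array([ 0.117, -0.123, -0.283]), 'moment': array([-0.012, -0.004, -0.007]), 'grip_force': np.float64(0.0), 'finger_gap': np.float64(0.087)}
scene [ 1.377 -0.591  0.951] [[0.64, 0.77, 0.02], [0.51, -0.41, -0.75], [-0.57, 0.49, -0.66]]
side [0.172 0.978 0.689] [[-0.89, -0.46, 0.02], [-0.26, 0.47, -0.84], [0.38, -0.75, -0.54]]
```

View pics/scene0.png

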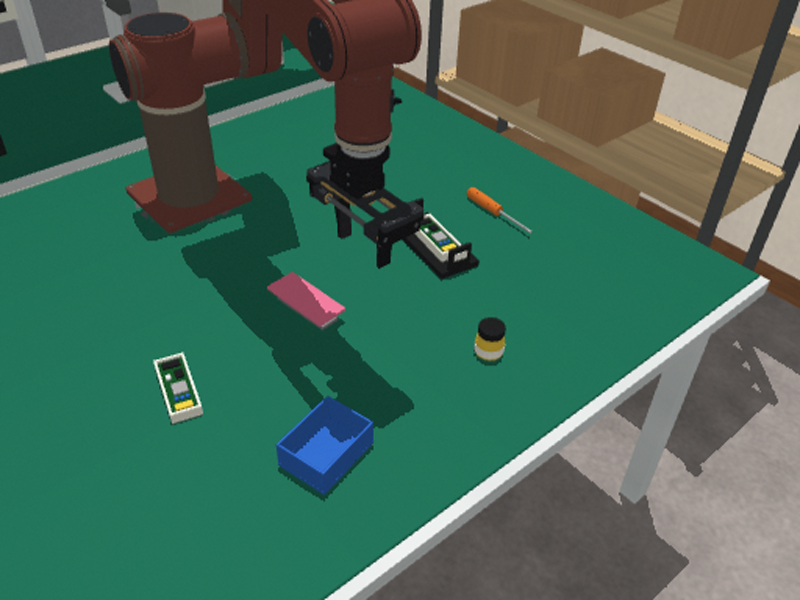

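View pics/side0.png

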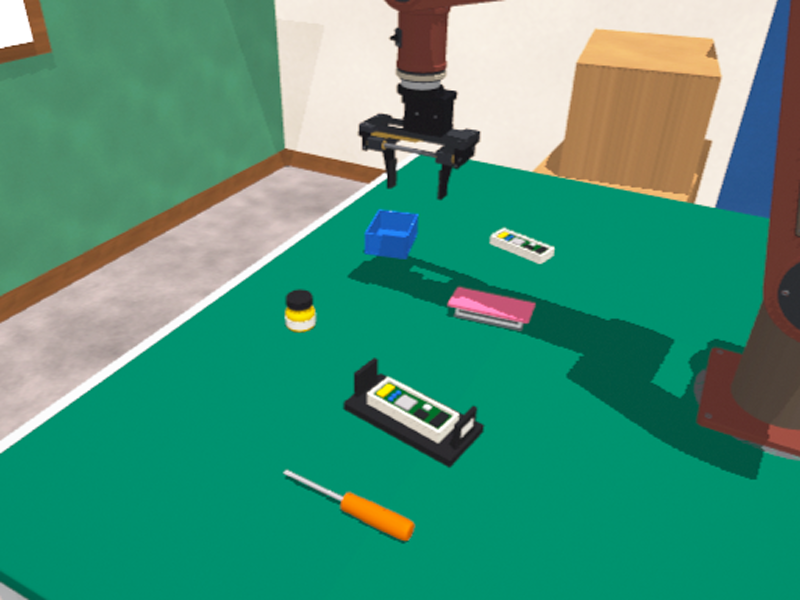

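The scene view shows next module near (178,388), the sheet near (306,299) and the carrier near (440,245), partly behind the gripper. The side view shows all of them clear: carrier (415,410), sheet (491,307), next module (522,245), jar (300,312) and screwdriver (350,505).

```bash
cat >> h.py <<'E'
def rect(P,m,zlo,zhi,ctr=None,rad=0.11):
    Q=P[m&np.isfinite(P[...,2])]; Q=Q[(Q[:,2]>zlo)&(Q[:,2]<zhi)]
    if ctr is not None: Q=Q[np.hypot(*(Q[:,:2]-ctr).T)<rad]
    (c,(a,b),t)=cv2.minAreaRect((Q[:,:2]*1000).astype(np.float32))
    if a<b: a,b,t=b,a,t+90
    t=(t+90)%180-90
    return np.round(c,1),np.round([a,b],1),round(t,1),len(Q),np.round(np.percentile(Q[:,2],[5,50,95])*1000,1)
def masks(f):
    h=cv2.cvtColor(f,cv2.COLOR_BGR2HSV).astype(int); H,S,V=h[...,0],h[...,1],h[...,2]
    return dict(pink=(H>160)&(H<178)&(S>80)&(V>80),white=(S<60)&(V>110),black=(V<60)&(S<110),orange=(H<16)&(S>180)&(V>120),yellow=(H>20)&(H<32)&(S>150),blue=(H>104)&(H<122)&(S>150))
E
python3 - <<'E'
from h import *
for n in("scene","side"):
    s=dict(np.load(f"{n}0.npz")); P=cloud(s); M=masks(s["frame"])
    def at(u,v): 
        return P[int(v*.64),int(u*.64)][:2]
    px={"scene":dict(sheet=(306,299),low=(438,236),next=(178,388),scr=(484,202),jar=(490,328),bin=(325,440)),
        "side":dict(sheet=(491,307),low=(412,408),next=(522,245),scr=(378,517),jar=(300,312),bin=(392,232))}[n]
    print(n)
    for k,(col,a,b) in dict(sheet=("pink",.02,.045),low=("white",.026,.045),next=("white",.01,.03)).items():
        print(k,rect(P,M[col],a,b,at(*px[k]),.10))
    print("carrier",rect(P,M["black"],.005,.022,at(*px["low"]),.13))
    print("stops",rect(P,M["black"],.045,.07,at(*px["low"]),.13))
    for k in("scr","jar","bin"): print(k,np.round(P[int(px[k][1]*.64),int(px[k][0]*.64)],3))
    print("scr",rect(P,M["orange"],.003,.06,at(*px["scr"]),.13))
E
```

```text
scene
sheet (array([473.9, -16.3]), array([148.4,  66. ]), 6.7, 788, array([28.4, 32.3, 35.5]))
low (array([492.6, 296.3]), array([161.9,  54.2]), -11.5, 208, array([27.7, 35. , 39.4]))
next (array([ 507.5, -296.3]), array([136.6,  49.8]), -15.5, 354, array([12.9, 19.6, 23.6]))
carrier (array([479.3, 294.2]), array([191.8,  90.1]), -8.9, 365, array([ 6.6, 15.8, 19.8]))
stops (array([485.6, 310.6]), array([190.7,  51.8]), -19.6, 85, array([47.3, 57.6, 62.8]))
scr [0.437 0.481 0.016]
jar [0.761 0.165 0.062]
bin [ 0.744 -0.17   0.006]
scr (array([435.2, 481.9]), array([95.3, 23. ]), -0.0, 156, array([12.1, 22.9, 29. ]))
side
sheet (array([473.2, -15.7]), array([145.8,  69.5]), 6.7, 703, array([28.9, 32.6, 34.8]))
low (array([465.2, 302.3]), array([160.5,  55.9]), -11.5, 647, array([28.1, 34.7, 38.2]))
next (array([ 506.7, -296. ]), array([135.8,  58.9]), -13.3, 299, array([11.1, 18.9, 23.1]))
carrier (array([477.4, 299.2]), array([190.8,  92. ]), -9.7, 928, array([ 7.6, 15.8, 18.7]))
stops (array([477.6, 299.6]), array([184.1,  49.5]), -9.7, 193, array([47.5, 59.3, 62.6]))
scr [0.433 0.492 0.023]
jar [0.75  0.186 0.044]
bin [ 0.79  -0.231  0.004]
scr (array([435. , 489.5]), array([93.9, 21.1]), -1.2, 208, array([ 8.6, 16.5, 22.4]))
```

Heights agree with the text in both views (sheet top 32, lower module rim 35, next module rim 19, carrier base 16 mm). The lower module box is contaminated by a label on the end stop, so I'll check it with the wrist camera.

>>> drive_tool(
  steps=[
    [1,-4.9,10,2,-1.74],
    [1,-4.9,10,2,-1.74],
    [1,-4.9,10,2,-1.74],
    [1,-4.9,10,2,-1.74],
    [1,-4.9,10,2,-1.74],
    [1,-4.9,10,2,-1.74],
    [1,-4.9,10,2,-1.74],
    [1,-4.9,10,2,-1.74],
    [1,-4.9,10,2,-1.74],
    [1,-4.9,10,2,-1.74],
    [1,-4.9,10,2,-1.74],
    [1,-4.9,10,2,-1.74],
  ],
  newtons=15,
)

```text
time_s: 1.3
ee_pos: [0.4776, 0.3, 0.2819]
eef_rot: [3.129, -0.274, -0.001]
ft_force: [0.3, 0.1, -0.5]
finger_gap: 0.087
grip_force: 0.0
```

```bash
python3 - <<'E'
from h import *
import json
s=snap("wrist"); np.savez("w1.npz",**s); cv2.imwrite("pics/w1.png",cv2.resize(s["frame"],(800,600)))
st=manip.sense(); R=cv2.Rodrigues(np.array(st["eef_rot"],float))[0]; print(st["ee_pos"],np.degrees(np.arctan2(R[1,1],R[0,1])))
print("cam",-s["R"].T@s["t"])
P=cloud(s);M=masks(s["frame"])
print(rect(P,M["white"],.026,.042,(.477,.3),.085)); print("carrier",rect(P,M["black"],.005,.022,(.477,.3),.13)); print("stops",rect(P,M["black"],.045,.07,(.477,.3),.13))
s=dict(np.load("side0.npz"));P=cloud(s);M=masks(s["frame"])
print("side",rect(P,M["white"],.026,.042,(.477,.3),.075))
E
```

```text
[0.47765329 0.29993893 0.28195917] -100.40533593603838
cam [0.54609321 0.28817601 0.44466387]
(array([478.6, 301. ]), array([130.5,  49.7]), -10.9, 1586, array([29.8, 34.8, 36.6]))
carrier (array([482.7, 297.9]), array([181.7,  88. ]), -10.0, 1972, array([14.2, 15.6, 17.1]))
stops (array([481.8, 298.7]), array([176.2,  48.8]), -9.8, 481, array([47. , 59.9, 61.6]))
side (array([478.4, 299.6]), array([133.5,  55.9]), -11.5, 623, array([27.9, 34.5, 37.7]))
```

View pics/w1.png

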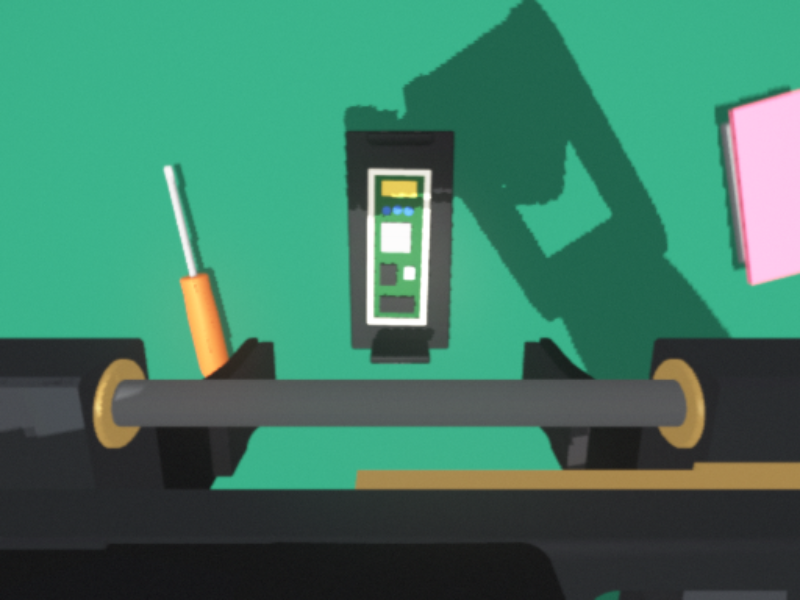

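The wrist view shows the lower module square in the carrier (rim corners 367–431, 168–326), measured at (478.5, 300.5) mm, yaw −10.9°, top 35 mm, size 130×50 as it should be. Next: the sheet.

>>> drive_tool(
  steps=[
    [1,-0.1,-10.5,0,0.3],
    [1,-0.1,-10.5,0,0.3],
    [1,-0.1,-10.5,0,0.3],
    [1,-0.1,-10.5,0,0.3],
    [1,-0.1,-10.5,0,0.3],
    [1,-0.1,-10.5,0,0.3],
    [1,-0.1,-10.5,0,0.3],
    [1,-0.1,-10.5,0,0.3],
    [1,-0.1,-10.5,0,0.3],
  ],
)

```text
time_s: 2.25
ee_pos: [0.4748, -0.015, 0.2823]
eef_rot: [-3.134, -0.205, 0.001]
ft_force: [0.4, 0.4, -1.5]
finger_gap: 0.0871
grip_force: 0.0
```

```bash
cat >> h.py <<'E'
def tool():
    st=manip.sense(); R=cv2.Rodrigues(np.array(st["eef_rot"],float))[0]
    print("tcp",np.round(np.array(st["ee_pos"])*1000,1),"yaw+90",round(float(np.degrees(np.arctan2(R[1,1],R[0,1])))+90,2),"f",np.round(st["ft_force"],2),"gap",round(float(st["finger_gap"]),4),"grip",st["grip_force"],"t",st["time_s"])
E
python3 - <<'E'
from h import *
s=snap("wrist"); tool()
P=cloud(s);M=masks(s["frame"]); print(rect(P,M["pink"],.025,.04,(.474,-.016),.12))
print((M["pink"][:8].sum()))
E
```

```text
tcp [474.9 -14.4 282.4] yaw+90 7.56 f [-0.65 -0.65 -0.1 ] gap 0.0871 grip 0.0 t 2.3
(array([473.8, -16.5]), array([145.4,  61. ]), 6.2, 3677, array([30.3, 31.6, 33. ]))
0
```

>>> drive_tool(
  steps=[
    [1,-0.03,-0.05,-1.5,-0.02],
    [1,-0.03,-0.05,-3,-0.02],
    [1,-0.03,-0.05,-4.5,-0.02],
    [1,-0.03,-0.05,-6,-0.02],
    [1,-0.03,-0.05,-7.2,-0.02],
    [1,-0.03,-0.05,-8,-0.02],
    [1,-0.03,-0.05,-8.5,-0.02],
    [1,-0.03,-0.05,-8.8,-0.02],
    [1,-0.03,-0.05,-8.95,-0.02],
    [1,-0.03,-0.05,-8.95,-0.02],
  ],
)

```text
time_s: 3.3
ee_pos: [0.4742, -0.0158, 0.014]
eef_rot: [-3.137, -0.176, 0.0]
ft_force: [-0.5, 0.2, 0.0]
finger_gap: 0.0872
grip_force: 0.0
```

>>> drive_tool(
  steps=[
    [0.6,0,0,0,0],
    [0.6,0,0,0,0],
    [0.6,0,0,0,0],
    [0.6,0,0,0,0],
    [0.6,0,0,0,0],
    [0.6,0,0,0,0],
    [0.6,0,0,0,0],
    [0.6,0,0,0,0],
  ],
  newtons=12,
)

```text
time_s: 4.1
ee_pos: [0.4744, -0.0167, 0.0145]
eef_rot: [3.137, 0.174, 0.001]
ft_force: [-1.0, -0.7, 5.3]
finger_gap: 0.0618
grip_force: 12.0
```

>>> drive_tool(
  steps=[
    [0.6,0,0,0.2,0],
    [0.6,0,0,0.6,0],
    [0.6,0,0,1.2,0],
    [0.6,0,0,2.2,0],
    [0.6,0,0,3.2,0],
    [0.6,0,0,4,0],
    [0.6,0,0,4,0],
    [0.6,0,0,4,0],
  ],
)

```text
time_s: 4.9
ee_pos: [0.4744, -0.0165, 0.1347]
eef_rot: [3.136, 0.174, 0.002]
ft_force: [0.3, -0.7, -0.5]
finger_gap: 0.0616
grip_force: 12.0
```

```bash
cat >> h.py <<'E'
def plane(P,m,zlo,zhi,ctr,rad):
    Q=P[m&np.isfinite(P[...,2])]; Q=Q[(Q[:,2]>zlo)&(Q[:,2]<zhi)&(np.hypot(*(Q[:,:2]-ctr).T)<rad)]
    A=np.c_[Q[:,:2]-ctr,np.ones(len(Q))]; return np.round(np.linalg.lstsq(A,Q[:,2],rcond=None)[0],4)
E
python3 - <<'E'
from h import *
tool()
for n in ("wrist","side","scene"):
    s=snap(n); P=cloud(s);M=masks(s["frame"]); print(n,rect(P,M["pink"],.1,.2,(.474,-.016),.12),plane(P,M["pink"],.14,.165,(.474,-.016),.12))
    cv2.imwrite(f"pics/{n}2.png",s["frame"])
tool()
E
```

```text
tcp [474.4 -16.5 134.7] yaw+90 6.35 f [ 0.29 -0.66 -0.53] gap 0.0616 grip 11.999902725219727 t 4.9
wrist (array([495.4, -14. ]), array([101.4,  67.8]), 9.6, 19684, array([150.8, 151.8, 152.8])) [ 0.0014 -0.0005  0.1517]
side (array([472.2, -11.6]), array([146.3,  81.6]), 4.9, 528, array([147.9, 151.6, 153.5])) [ 0.0017 -0.0195  0.1515]
scene (array([490.5, -14.5]), array([112.2,  63.9]), 4.5, 531, array([147.4, 150.4, 153.1])) [-5.700e-03 -1.000e-04  1.505e-01]
tcp [472.9 -16.3 132.6] yaw+90 6.34 f [-0.14  1.03 -0.79] gap 0.0618 grip 11.999933570623398 t 5.05
```

>>> drive_tool(
  steps=[
    [0.6,0.15,1.2,0,-0.03],
    [0.6,0.15,2.6,0,-0.08],
    [0.6,0.15,4,0,-0.13],
    [0.6,0.15,5.4,0,-0.18],
    [0.6,0.15,6.8,0,-0.23],
    [0.6,0.15,8.2,0,-0.27],
    [0.6,0.15,9.4,0,-0.3],
    [0.6,0.15,10.2,0,-0.3],
    [0.6,0.15,10.57,0,-0.3],
    [0.6,0.15,10.57,0,-0.3],
    [0.6,0.15,10.57,0,-0.3],
  ],
)

```text
time_s: 6.15
ee_pos: [0.4782, 0.2996, 0.1332]
eef_rot: [3.126, -0.297, -0.002]
ft_force: [0.8, -0.6, -0.2]
finger_gap: 0.0617
grip_force: 12.0
```

```bash
python3 - <<'E'
from h import *
tool()
s=snap("side"); P=cloud(s);M=masks(s["frame"]); print(rect(P,M["pink"],.13,.17,(.4785,.3),.12))
cv2.imwrite("pics/s3.png",cv2.resize(s["frame"][180:330,180:340],None,fx=4,fy=4))
for _ in range(4): snap("side") if 0 else None
tool()
E
```

```text
tcp [478.2 299.6 133.2] yaw+90 -10.84 f [ 0.84 -0.62 -0.17] gap 0.0617 grip 11.999974250793457 t 6.15
(array([476. , 298.4]), array([147.2,  70.5]), -13.1, 836, array([147.6, 151.1, 152.8]))
tcp [478.4 299.3 133.4] yaw+90 -10.88 f [-0.43  0.03 -0.7 ] gap 0.0617 grip 11.999894678592682 t 6.2
```

View pics/s3.png

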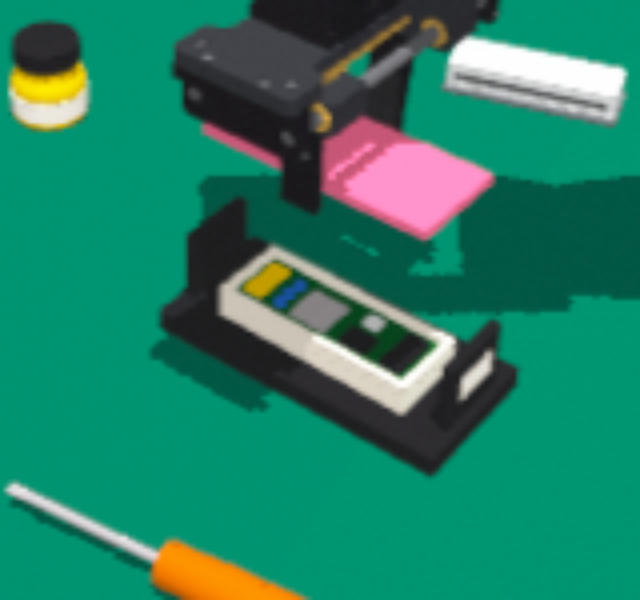

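The crop shows the sheet held level at (350,180), parallel over the module at (330,325) and between the end stops. Descending.

>>> drive_tool(
  steps=[
    [0.6,0,0.02,-0.8,0],
    [0.6,0,0.02,-1.7,0],
    [0.6,0,0.02,-2.5,0],
    [0.6,0,0.02,-3,0],
    [0.6,0,0.02,-3.3,0],
    [0.6,0,0.02,-3.45,0],
    [0.6,0,0.02,-3.55,0],
    [0.6,0,0.02,-3.6,0],
    [0.6,0,0.02,-3.6,0],
  ],
)

```text
time_s: 7.1
ee_pos: [0.4791, 0.3015, 0.0267]
eef_rot: [-3.127, 0.297, -0.002]
ft_force: [-0.4, -0.1, -0.9]
finger_gap: 0.0618
grip_force: 12.0
```

```bash
python3 - <<'E'
from h import *
tool()
s=snap("side"); P=cloud(s);M=masks(s["frame"]); print(rect(P,M["pink"],.03,.06,(.4785,.3),.12),plane(P,M["pink"],.036,.055,(.4785,.3),.1))
tool()
E
```

```text
tcp [479.1 301.5  26.7] yaw+90 -10.83 f [-0.36 -0.13 -0.89] gap 0.0618 grip 11.99990764260292 t 7.1
(array([440.8, 307.4]), array([90.8, 69. ]), -8.9, 724, array([41.9, 44.6, 46.5])) [ 0.0033 -0.0119  0.0447]
tcp [479.1 301.5  26.7] yaw+90 -10.83 f [-0.17  0.78 -0.16] gap 0.062 grip 11.999941617250443 t 7.15
```

>>> drive_tool(
  steps=[
    [0.6,0,0,-0.04,0],
    [0.6,0,0,-0.08,0],
    [0.6,0,0,-0.08,0],
    [0.6,0,0,-0.08,0],
  ],
)

```text
time_s: 7.55
ee_pos: [0.479, 0.3015, 0.0245]
eef_rot: [-3.127, 0.296, -0.001]
ft_force: [-2.8, 0.1, 5.7]
finger_gap: 0.0616
grip_force: 12.0
```

Contact (5.7 N). Release and rise.

>>> drive_tool(
  steps=[
    [0.8,0,0,0,0],
    [1,0,0,0,0],
    [1,0,0,0,0],
    [1,0,0,0,0],
    [1,0,0,0.5,0],
    [1,0,0,1.5,0],
    [1,0,0,3,0],
    [1,0,0,4.5,0],
    [1,0,0,6,0],
    [1,0,0,7.5,0],
    [1,0,0,8.6,0],
    [1,0,0,8.6,0],
  ],
)

```text
time_s: 8.75
ee_pos: [0.4812, 0.3025, 0.2899]
eef_rot: [-3.121, 0.296, -0.017]
ft_force: [0.2, 0.5, 0.4]
finger_gap: 0.0873
grip_force: 0.0
```

```bash
python3 - <<'E'
from h import *
tool()
s=snap("wrist"); P=cloud(s);M=masks(s["frame"]); print(rect(P,M["pink"],.03,.06,(.4785,.3),.12),plane(P,M["pink"],.03,.055,(.4785,.3),.1))
cv2.imwrite("pics/w4.png",s["frame"])
s=snap("side"); cv2.imwrite("pics/s4.png",cv2.resize(s["frame"][180:330,180:340],None,fx=4,fy=4))
E
```

```text
tcp [481.2 302.5 289.9] yaw+90 -10.83 f [0.18 0.49 0.38] gap 0.0873 grip 0.0 t 8.75
(array([472. , 303.7]), array([156.9,  61.7]), -11.1, 1636, array([39.9, 41.7, 48.3])) [-0.0033 -0.0011  0.0418]
```

View pics/s4.png

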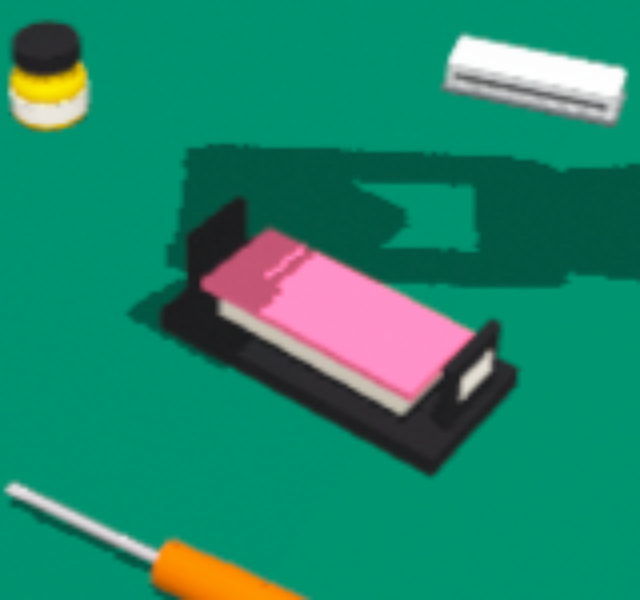

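The crop shows the sheet flat and parallel on the module (corners (203,283), (270,230), (475,335), (410,398)), clear of both stops. Now over to the next module.

>>> drive_tool(
  steps=[
    [1,0.1,-1,0,-0.01],
    [1,0.9,-19.9,0,-0.07],
    [1,0.9,-19.9,0,-0.07],
    [1,0.9,-19.9,0,-0.07],
    [1,0.9,-19.9,0,-0.07],
    [1,0.9,-19.9,0,-0.07],
    [1,0.9,-19.9,0,-0.07],
    [1,0.9,-19.9,0,-0.07],
    [1,0.9,-19.9,0,-0.07],
    [1,0.9,-19.9,0,-0.07],
    [1,0.9,-19.9,0,-0.07],
    [1,0.9,-19.9,0,-0.07],
  ],
)

```text
time_s: 10.05
ee_pos: [0.5036, -0.2798, 0.2797]
eef_rot: [-3.113, 0.406, 0.004]
ft_force: [0.9, 0.1, 0.1]
finger_gap: 0.0872
grip_force: 0.0
```

>>> drive_tool(
  steps=[
    [1,0,0,0,0],
    [1,0,0,0,0],
    [1,0,0,0,0],
    [1,0,0,0,0],
  ],
)

```text
time_s: 10.45
ee_pos: [0.5049, -0.2767, 0.2813]
eef_rot: [-3.115, 0.403, 0.001]
ft_force: [0.0, 0.1, -0.1]
finger_gap: 0.0872
grip_force: 0.0
```

```bash
python3 - <<'E'
from h import *
tool()
s=snap("wrist"); P=cloud(s);M=masks(s["frame"]); print(rect(P,M["white"],.012,.027,(.507,-.296),.09),plane(P,M["white"],.015,.025,(.507,-.296),.09))
cv2.imwrite("pics/w5.png",s["frame"])
for n in("side","scene"):
  s=snap(n); P=cloud(s);M=masks(s["frame"]); print(n,rect(P,M["pink"],.036,.046,(.4785,.3),.085),plane(P,M["pink"],.036,.046,(.4785,.3),.1)); print(n,rect(P,M["pink"],.036,.046,(.4785,.3),.12))
tool()
E
```

```text
tcp [ 504.9 -276.7  281.3] yaw+90 -14.75 f [ 0.02  0.12 -0.14] gap 0.0872 grip 0.0 t 10.45
(array([ 507.8, -296. ]), array([130.,  50.]), -15.6, 1466, array([14.9, 19.9, 21.7])) [ 0.002  -0.008   0.0196]
side (array([477.6, 300.7]), array([148.4,  66.9]), -12.2, 1281, array([39.8, 42.4, 44.4])) [-0.0028 -0.0156  0.0424]
side (array([477.6, 300.7]), array([148.4,  66.9]), -12.2, 1281, array([39.8, 42.4, 44.4]))
scene (array([474.6, 301.6]), array([153.1,  66.5]), -12.1, 495, array([39.2, 42.4, 45.4])) [-0.0018 -0.0003  0.0424]
scene (array([474.6, 301.6]), array([153.1,  66.5]), -12.1, 495, array([39.2, 42.4, 45.4]))
tcp [ 505.1 -277.1  281.9] yaw+90 -14.75 f [-0.1   0.43  0.6 ] gap 0.0872 grip 0.0 t 10.6
```

View pics/w5.png

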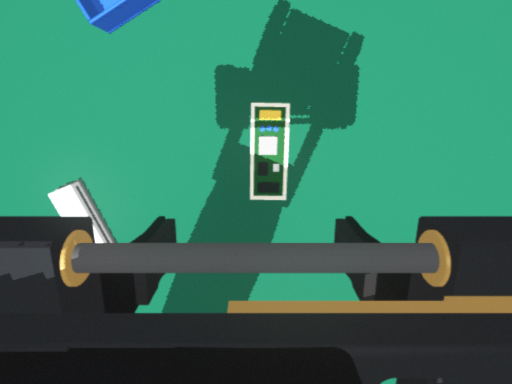

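Wrist view: next module open face up, rim corners (251,103)–(289,199), at (507.8, −296) mm, yaw −15.6°, top 20 mm. Nothing is in the way. Descend and grip.

>>> drive_tool(
  steps=[
    [1,0.1,-0.63,-0.5,-0.015],
    [1,0.1,-0.63,-2,-0.015],
    [1,0.1,-0.63,-3.5,-0.015],
    [1,0.1,-0.63,-5,-0.015],
    [1,0.1,-0.63,-6.5,-0.015],
    [1,0.1,-0.63,-7.8,-0.015],
    [1,0.1,-0.63,-8.5,-0.015],
    [1,0.1,-0.63,-8.9,-0.015],
    [1,0.1,-0.63,-9.1,-0.015],
    [1,0.1,-0.63,-9.17,-0.015],
    [1,0.1,-0.63,-9.17,-0.015],
  ],
)

```text
time_s: 11.7
ee_pos: [0.5088, -0.2978, 0.0078]
eef_rot: [3.111, -0.429, 0.003]
ft_force: [0.0, 0.2, 0.2]
finger_gap: 0.087
grip_force: 0.0
```

>>> drive_tool(
  steps=[
    [0.45,0,0,0,0],
    [0.45,0,0,0,0],
    [0.45,0,0,0,0],
    [0.45,0,0,0,0],
    [0.45,0,0,0,0],
    [0.45,0,0,0,0],
    [0.45,0,0,0,0],
    [0.45,0,0,0,0],
    [0.45,0,0,0,0],
  ],
  newtons=25,
)

```text
time_s: 12.6
ee_pos: [0.5079, -0.2972, 0.0066]
eef_rot: [-3.112, 0.429, 0.0]
ft_force: [-0.3, -0.1, 1.1]
finger_gap: 0.0495
grip_force: 25.0
```

>>> drive_tool(
  steps=[
    [0.45,0,0,0.2,0],
    [0.45,0,0,0.6,0],
    [0.45,0,0,1.2,0],
    [0.45,0,0,2.2,0],
    [0.45,0,0,3.2,0],
    [0.45,0,0,4.2,0],
    [0.45,0,0,4.5,0],
    [0.45,0,0,4.5,0],
    [0.45,0,0,4.5,0],
  ],
)

```text
time_s: 13.5
ee_pos: [0.5071, -0.2967, 0.1403]
eef_rot: [-3.111, 0.429, 0.002]
ft_force: [-0.2, 1.1, -2.5]
finger_gap: 0.0495
grip_force: 25.0
```

```bash
python3 - <<'E'
from h import *
tool()
for n in("wrist","side","scene"):
  s=snap(n); P=cloud(s);M=masks(s["frame"]); print(n,rect(P,M["white"],.14,.17,(.507,-.297),.09),plane(P,M["white"],.147,.165,(.507,-.297),.09))
tool()
E
```

```text
tcp [ 507.1 -296.7  140.3] yaw+90 -15.71 f [-0.24  1.1  -2.46] gap 0.0495 grip 24.999677538871765 t 13.5
wrist (array([ 521.3, -301.4]), array([99.7, 52.4]), -15.6, 6505, array([149.1, 153.6, 155.1])) [ 0.0069 -0.0075  0.153 ]
side (array([ 505.5, -294. ]), array([132.9,  63.8]), -13.7, 272, array([141.3, 151.1, 155.6])) [-0.0045 -0.0148  0.1527]
scene (array([ 506. , -296.2]), array([135.3,  49.4]), -15.6, 234, array([141.3, 152.2, 155.7])) [-0.0174  0.007   0.1532]
tcp [ 506.7 -296.4  139.3] yaw+90 -15.71 f [-0.12  0.19 -2.34] gap 0.05 grip 24.999802261590958 t 13.65
```

Held level (2.3 N, top 13.5 mm above the TCP). Carry to over the sheet.

>>> drive_tool(
  steps=[
    [0.45,0,0.4,0,0],
    [0.45,-0.05,1.2,0,0],
    [0.45,-0.1,2.3,0,0.01],
    [0.45,-0.15,3.4,0,0.01],
    [0.45,-0.2,4.5,0,0.02],
    [0.45,-0.25,5.6,0,0.02],
    [0.45,-0.3,6.7,0,0.03],
    [0.45,-0.35,7.8,0,0.03],
    [0.45,-0.4,8.9,0,0.04],
    [0.45,-0.45,10,0,0.04],
  ],
)

```text
time_s: 14.65
ee_pos: [0.4934, 0.0049, 0.1409]
eef_rot: [-3.12, 0.366, 0.002]
ft_force: [-0.2, -0.4, -1.9]
finger_gap: 0.0493
grip_force: 25.0
```

>>> drive_tool(
  steps=[
    [0.45,-0.05,1.1,0,0.005],
    [0.45,-0.1,2.2,0,0.01],
    [0.45,-0.15,3.3,0,0.015],
    [0.45,-0.2,4.4,0,0.02],
    [0.45,-0.25,5.5,0,0.025],
    [0.45,-0.3,6.6,0,0.03],
    [0.45,-0.4,7.7,0,0.035],
    [0.45,-0.45,8.7,0,0.04],
    [0.45,-0.49,9.5,0,0.043],
    [0.45,-0.49,9.9,0,0.043],
    [0.45,-0.49,9.9,0,0.043],
    [0.45,-0.49,9.9,0,0.043],
  ],
)

```text
time_s: 15.85
ee_pos: [0.4792, 0.2992, 0.141]
eef_rot: [3.126, -0.299, -0.001]
ft_force: [0.5, 0.5, -1.8]
finger_gap: 0.0494
grip_force: 25.0
```

```bash
python3 - <<'E'
from h import *
tool()
for n in("side","scene"):
  s=snap(n); P=cloud(s);M=masks(s["frame"]); print(n,rect(P,M["white"],.14,.17,(.4785,.3),.09))
  print(rect(P,M["pink"],.036,.046,(.4785,.3),.12))
  tool()
E
```

```text
tcp [479.2 299.2 141. ] yaw+90 -10.94 f [ 0.49  0.49 -1.82] gap 0.0494 grip 24.99969094991684 t 15.85
side (array([478.6, 301.4]), array([133.1,  57. ]), -8.9, 573, array([141.5, 151.9, 156.7]))
(array([477.6, 301.8]), array([147.5,  65.9]), -10.8, 1285, array([39.9, 42.4, 44.4]))
tcp [479.5 298.8 141.2] yaw+90 -10.98 f [ 0.42  0.42 -1.95] gap 0.0498 grip 24.999591261148453 t 15.9
scene (array([480.8, 297.2]), array([130. ,  53.8]), -10.0, 208, array([141.5, 151.8, 157.2]))
(array([473.9, 302.4]), array([157.5,  65.7]), -11.2, 503, array([38.7, 42.5, 45.2]))
tcp [479.6 298.7 141.3] yaw+90 -11.01 f [ 0.   -0.05 -1.82] gap 0.0497 grip 24.999791979789734 t 15.95
```

>>> drive_tool(
  steps=[
    [0.45,-0.02,0.06,-0.4,0],
    [0.45,-0.02,0.06,-1.1,0],
    [0.45,-0.02,0.06,-1.8,0],
    [0.45,-0.02,0.06,-2.3,0],
    [0.45,-0.02,0.06,-2.65,0],
    [0.45,-0.02,0.06,-2.85,0],
    [0.45,-0.02,0.06,-2.95,0],
    [0.45,-0.02,0.06,-3,0],
    [0.45,-0.02,0.06,-3,0],
    [0.45,-0.02,0.06,-3,0],
  ],
)

```text
time_s: 16.95
ee_pos: [0.4795, 0.3019, 0.0522]
eef_rot: [-3.127, 0.3, -0.002]
ft_force: [0.5, 0.7, -2.6]
finger_gap: 0.0496
grip_force: 25.0
```

>>> drive_tool(
  steps=[
    [0.45,0,0,-0.04,0],
    [0.45,0,0,-0.08,0],
    [0.45,0,0,-0.11,0],
    [0.45,0,0,-0.11,0],
    [0.45,0,0,-0.11,0],
  ],
)

```text
time_s: 17.45
ee_pos: [0.479, 0.3015, 0.0482]
eef_rot: [3.127, -0.3, -0.0]
ft_force: [-0.0, 0.2, -1.9]
finger_gap: 0.0496
grip_force: 25.0
```

>>> drive_tool(
  steps=[
    [0.45,0,0,-0.03,0],
    [0.45,0,0,-0.05,0],
    [0.45,0,0,-0.05,0],
  ],
)

```text
time_s: 17.75
ee_pos: [0.4792, 0.3017, 0.0476]
eef_rot: [-3.127, 0.3, -0.0]
ft_force: [-2.4, -1.0, 5.3]
finger_gap: 0.0498
grip_force: 25.0
```

Contact. Release gently and rise.

>>> drive_tool(
  steps=[
    [0.65,0,0,0,0],
    [0.8,0,0,0,0],
    [1,0,0,0,0],
    [1,0,0,0,0],
    [1,0,0,0.4,0],
    [1,0,0,1.2,0],
    [1,0,0,2.4,0],
    [1,0,0,3.8,0],
    [1,0,0,5.2,0],
    [1,0,0,6.5,0],
    [1,0,0,7.5,0],
    [1,0,0,7.5,0],
  ],
)

```text
time_s: 18.95
ee_pos: [0.4816, 0.3028, 0.279]
eef_rot: [-3.122, 0.299, -0.015]
ft_force: [1.2, 0.0, 0.1]
finger_gap: 0.0871
grip_force: 0.0
```

>>> drive_tool(
  steps=[
    [1,0,0,0,0],
    [1,0,0,0,0],
    [1,0,0,0,0],
  ],
)

```text
time_s: 19.25
ee_pos: [0.4782, 0.3012, 0.2699]
eef_rot: [3.126, -0.3, -0.004]
ft_force: [0.1, 0.8, -0.1]
finger_gap: 0.0867
grip_force: 0.0
```

```bash
python3 - <<'E'
from h import *
tool()
for n in("wrist","side"):
  s=snap(n); P=cloud(s);M=masks(s["frame"])
  print(n,rect(P,M["white"],.055,.07,(.4785,.3),.073),plane(P,M["white"],.056,.066,(.4785,.3),.07))
  print(" sheet",rect(P,M["pink"],.036,.046,(.4785,.3),.12),plane(P,M["pink"],.037,.046,(.4785,.3),.1))
  print(" low",rect(P,M["white"],.016,.034,(.4785,.3),.085))
cv2.imwrite("pics/s6.png",cv2.resize(s["frame"][180:330,180:340],None,fx=4,fy=4))
E
```

```text
tcp [478.2 301.2 269.9] yaw+90 -10.95 f [ 0.07  0.81 -0.14] gap 0.0867 grip 0.0 t 19.25
wrist (array([479. , 302.3]), array([129.2,  50. ]), -10.9, 2004, array([56.4, 60.9, 62.6])) [ 0.0039 -0.011   0.0606]
 sheet (array([485.6, 301. ]), array([131.3,  61.8]), -11.0, 511, array([40.2, 41.7, 43. ])) [0.001  0.0027 0.0416]
 low (array([455., 319.]), array([77.7, 70.9]), -78.6, 14, array([16.1, 16.5, 17.2]))
side (array([477.7, 301. ]), array([132. ,  53.6]), -11.4, 579, array([56.4, 61.1, 63.7])) [ 0.003  -0.0118  0.0608]
 sheet (array([478.6, 305.5]), array([147.8,  61.9]), -7.5, 290, array([37.5, 41.9, 44. ])) [-0.0055 -0.0293  0.0422]
 low (array([491.6, 315.7]), array([150.9,  21.2]), -13.3, 187, array([16.8, 21.5, 27.4]))
```

View pics/s6.png

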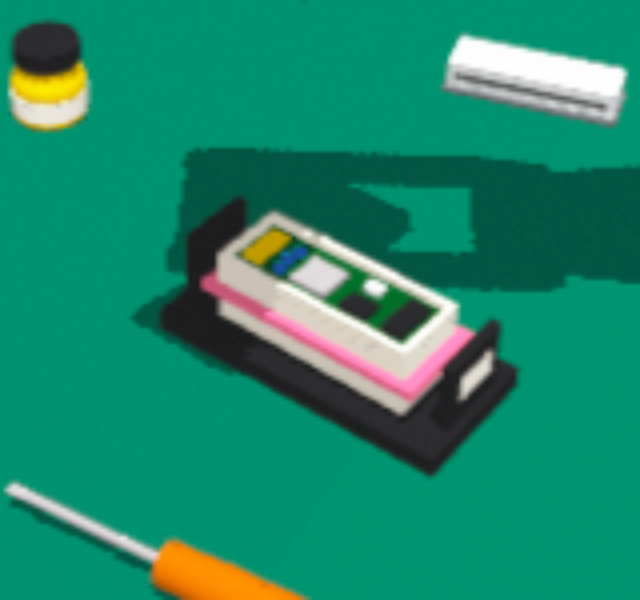

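The crop shows the whole stack: the top module (rim centre near (335,280)) is face up and level on the pink sheet, lined up with the lower module. The rim top is at 61 mm and all parts are within about 2 mm of each other. The gripper is clear.

```bash
python3 -c "
from cell import order
print(order.hand_in())"
```

```text
the job is handed in; nothing more can be done
None
```

The job is handed in, with no verdict returned: the sheet lies flat on the lower module and the second module sits face up on it, all within about 2 mm by camera, at 19 s of the 70 s allowed.

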